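# Jar up the small pipe plugs and close the jar

### The arm

A 6-joint arm with a two-finger parallel gripper is mounted at the origin on the work surface. World frame = base frame: x ahead of the robot, y to its left, z up, the work surface at z = 0. Lengths are in m, angles in degrees, forces in N, time in s.
With the tool pointing down it reaches from about 0.3 to 0.75 m from the base axis. Payload 8.5 kg.
Tool frame: the origin (TCP) lies at the very end of the fingers, on their centre line; the grasp point (between the pads) lies 19 mm behind it; z points along the fingers, y is the line along which they close (so a half turn about z gives the same grasp; the last joint's range is limited). The gripper opens to 85 mm and grips with 20 to 120 N. Pads are 22 mm wide; open, the fingers measure 114 mm over their backs; the gripper's body (76 mm by 85 mm) begins 54 mm behind the grasp point. The pads swing forward as they close: fully open they stand 13 mm farther back than shut.
Start: joints at [-77.825, 21.807, 74.336, -0, 83.858, -12.336], TCP at [0.228, -0.5, 0.231] pointing down, gripper open.
Joint ranges: [-178.18, 178.18], [-50.72, 133.34], [12.68, 142.11], [-81.47, 261.47], [9.98, 163.14], [-165.26, 165.26]. Speed limits (degrees/s): [136.94, 136.94, 180, 180, 180, 180].

### API

Orientations are given as a 3x3 rotation matrix whose columns are the frame's x, y, z axes.
In Python, from rig import env gives the robot as it stands.
- The arm moves only by the tool move_arm, never from a script. Its argument "plan" is a list of rows, each a list of 7 numbers: the turn, a rotation vector about the tool's x, y, z in degrees, then the shift along the tool's x, y, z in cm, then the gripper command: -1 is shut, 1 is fully open, values between are in proportion. In form: [[ax, ay, az, tx, ty, tz, jaw], ...]. A call has 1 to 5 rows; each row is the pose to reach, as a shift and turn from the pose commanded when the call began, along the tool's axes at that moment; what a row does not reach only later rows make up. A row lasts 1/10 s, in which the tool goes at most 50 mm and 8.59 degrees, less where a joint would pass 70% of its speed; a pose out of reach is approached as far as the arm can. A call with a gripper value outside its range is refused whole. The fingers move at their own pace and stop on an object; "squeeze" is the grip in N (left out, the last holds). Time passes only in rows, so rows that repeat a pose let the fingers close. It gives the time, the measured TCP pose, the force, the opening and the grip force at its end, in the units of the state.
- env.observe(): the state, without advancing time (a new reading comes with each control period).
- env.get_image(name): name is "scene" or "top" or "wrist"; returns a dict with "color" (384x512x3 uint8, red, green, blue), "fov_y" (degrees; the focal length in pixels is half the picture's height over the tangent of half this angle, whatever the lens; pixels are square), "cx", "cy" (the principal point, pixels), "R" (3x3) and "t" (3): a world point X has camera coordinates R X + t. Camera axes: x right, y down, z forward; pixel columns grow to the right and rows downward; lengths in m; the calibration is good to about 2 mm. A picture is of the moment at which its call begins. There is no depth.
- env.close_job(): hands the job in; it is judged then, once.
Trained networks look in a picture, given as the dict that the camera call returned (one of the last four; its "shot" number tells which), for a name from the list of things; names that differ only in an ending like _2 or _b are one class to them, and where a whole thing is asked for, a point or a joint stands for the part that bears it (a point fixed in the world has none). Each returns a list of dicts, best first, with "conf" (0 to 1); they miss things now and then, are a little off and sometimes report something else, mostly with a low value. They report only what shows in the picture. A call takes as long as a camera call. They do not tell look-alikes from the thing itself.
- env.outline_of(target, picture): "mask" (384x512 bool, what is visible of it) and "bbox" ([centre column, centre row, width, height] in pixels, round what is visible of it).
- env.tip_of(target, picture): "pixel" ([column, row] in pixels: a listed point, or the origin of a listed thing).
The state is a dict: "time_s": time; "q": joint angles; "qvel": joint speeds; "joint_efforts": joint torques, N m; "position": TCP position; "tool_rot": TCP orientation; "ft_force": force on the tool from outside, world axes, zero at the start; "wrist_torque": the same for the moment, N m; "grip_width": finger opening in m; "gripper_force": force on a finger pad.
Only numpy, scipy, OpenCV 4.12 (cv2) and the standard library are available. Lean on these libraries where they do the work, as an engineer would, in place of code of your own. Each camera call takes 0.05 s, during which the arm holds its last target. There are 200 camera calls.

### The job

Put the two small hexagon-headed plugs into the clear jar through its neck, one after another, the first dropped right in before the second follows, then close the jar with its white knobbed lid, fitted squarely with its flange flat on the rim. Leave the jar standing where it is and leave the large plug, the other fittings and the tin in their places.

Things in the scene. Friction and masses are not known exactly. Their poses are not given: they have to be found in the camera images.
- plug_a_mid (a point): Small grey plastic pipe plug (50 g), one of two alike, standing on its head: a hexagonal head 20 mm high, 32 mm across flats (37 mm across corners), at the bottom; above it a round threaded spigot 28 mm in diameter, 45 mm high; 65 mm tall overall. This point is at its centre, 32.5 mm above its underside; z points from the head to the spigot's end.
- plug_b_mid (a point): Second small plug, the same as plug_a_mid's.
- jar: Loose clear plastic jar (0.9 kg), upright on the bench: round body 120 mm in diameter up to 100 mm, a sloping shoulder up to 131 mm, then a straight white neck of 55 mm outer and 45 mm inner diameter up to the rim at 160 mm. Floor 6 mm thick; body 112 mm wide inside. Origin at the centre of its underside, z up.
- jar_mouth (a point): Centre of the jar's mouth, at the level of its rim, 160 mm above the jar's underside; z is the jar's axis.
- lid_mid (a point): The jar's loose white lid (50 g), 46 mm tall: a spigot 36 mm in diameter, 10 mm high, that drops into the neck, a flange 66 mm in diameter, 6 mm thick, that rests on the rim, and a round knob 24 mm in diameter, 30 mm high, on top. It stands on its spigot. Point on its axis, 23 mm above its underside (7 mm above the flange's top); seated, 13 mm above the rim. z points up to the knob.
- big_plug_mid (a point): Bystander: a large grey plug of the same shape, head 52 mm across flats, 24 mm high, spigot 46 mm in diameter, 70 mm tall; too wide for the neck. Point at its centre.
- coupling_mid (a point): Bystander: dark pipe coupling closed by a blue dust plug, 56 mm in diameter, 65 mm tall, standing on end. Point at its centre.
- short_coupling_mid (a point): Bystander: dark pipe coupling closed by a black dust plug, 62 mm in diameter, 40 mm tall. Point at its centre.
- reducer_mid (a point): Bystander: grey stepped reducer, 60 mm in diameter below and 40 mm above, 75 mm tall. Point at its centre.
- elbow: Bystander: grey 90 degree pipe elbow lying flat, two arms about 62 mm long along its x and y, 52 mm high. Origin under the corner.
- tin: Bystander: round tin with a blue label, 72 mm in diameter, 100 mm tall. Origin at the centre of its underside.
There are look-alikes about, which are no part of the job. Of the things that look like the part that bears lid_mid, take the one that is nearest to the robot's base at the start.

How it is judged (in metres and radians):
On the way, in this order (a step that is already met when the one before it is completed fails the run):
1. one small plug is inside the jar, below its neck (((z of plug_a_mid in the frame of jar between 0.005 and 0.105 m and horizontal distance between plug_a_mid and jar below 0.056 m) or (z of plug_b_mid in the frame of jar between 0.005 and 0.105 m and horizontal distance between plug_b_mid and jar below 0.056 m))), for 0.2 s.
2. the other small plug has followed it, by itself (z of plug_a_mid in the frame of jar between 0.005 and 0.105 m and horizontal distance between each of plug_a_mid, plug_b_mid and jar below 0.056 m and z of plug_b_mid in the frame of jar between 0.005 and 0.105 m), for 0.2 s.
At the end, for the whole second after the job is handed in: Both small plugs lie in the jar below its neck (centres under 105 mm above its underside); the lid's flange sits flat on the rim (centre 10 to 16.5 mm above it, within 9 mm of the axis, within 0.08 rad of square); the jar stands upright within 0.08 rad; all at rest (all of step 2 and horizontal distance between lid_mid and jar_mouth below 0.009 m and z of lid_mid in the frame of jar_mouth between 0.01 and 0.0165 m and angle between the z axis of lid_mid and the z axis of jar_mouth, either way round below 0.08 rad and angle between lid_mid's own z axis and vertical below 0.15 rad and linear speed of each of lid, jar below 0.02 m/s and angle between jar_mouth's own z axis and vertical below 0.08 rad and linear speed of each of plug_a, plug_b below 0.05 m/s); the robot touches nothing.
It fails at once if the jar is knocked over, lifted or pushed more than 60 mm from its place (angle between jar_mouth's own z axis and vertical above 0.5 rad or distance of jar from where it was at the start of the episode above 0.06 m).
It fails at once if one of the other fittings or the tin is moved by more than 40 mm (distance of any of big_plug_mid, coupling_mid, short_coupling_mid, reducer_mid, elbow, tin from where it was at the start of the episode above 0.04 m).
It also fails if it takes over 67 s, if anything falls off the work surface, if the arm or the gripper's body presses on something with over 40 N, if the wrist force passes 120 N, or if a joint passes its speed limit or range.

## Working session

There is one attempt and no reset: what is moved stays moved. The work goes in short steps, Python scripts to look and compute and a tool call to move; the robot and the scene stay as the last step left them, time stands still between calls to the robot, and variables do not carry over. Pictures are saved under pics/ and viewed, at most 12 in all, crops included, and the job is handed in when it is done.

Besides the shell and the picture viewer there is one more tool, called as name(argument=value, ...), one argument or row to a line, values as JSON. move_arm: Moves the arm, as the interface text tells. Its arguments: {"type":"object","properties":{"plan":{"type":"array"},"squeeze":{"type":"number"}},"required":["plan"]}

```bash
mkdir -p pics; ls; cat > h.py <<'E'
import numpy as np, cv2
from rig import env
def ray(p,px):
    f=192/np.tan(np.radians(p["fov_y"])/2); R=np.array(p["R"]);t=np.array(p["t"])
    d=R.T@np.array([(px[0]-p["cx"])/f,(px[1]-p["cy"])/f,1.]); return -R.T@t,d
def atz(p,px,z):
    o,d=ray(p,px); return o+d*(z-o[2])/d[2]
def proj(p,X):
    f=192/np.tan(np.radians(p["fov_y"])/2); c=np.array(p["R"])@X+np.array(p["t"]); return c[:2]/c[2]*f+[p["cx"],p["cy"]]
def save(p,n,s=1):
    cv2.imwrite("pics/"+n,cv2.cvtColor(cv2.resize(p["color"],None,fx=s,fy=s),cv2.COLOR_RGB2BGR))
E
python3 - <<'E'
from h import *
ims=[]
Z=dict(plug_a_mid=.0325,jar_mouth=.16,lid_mid=.023,big_plug_mid=.035,coupling_mid=.0325,short_coupling_mid=.02,reducer_mid=.0375,elbow=0,tin=0,jar=0)
for c in ["scene","top"]:
    p=env.get_image(c); save(p,c+"0.png",1.5); print(c,-np.array(p["R"]).T@p["t"],p["fov_y"])
    for n,z in Z.items():
        for d in env.tip_of(n,p): print(n,round(d["conf"],2),np.round(d["pixel"]),np.round(atz(p,d["pixel"],z),3))
print(env.observe())
E
```

```text
pics
scene [1.13852929 0.71227606 0.87761757] 49.29422376553872
plug_a_mid 0.74 [389. 286.] [0.431 0.357 0.032]
jar_mouth 0.84 [267. 193.] [ 0.521 -0.022  0.16 ]
lid_mid 0.68 [206. 216.] [ 0.632 -0.193  0.023]
lid_mid 0.45 [231. 200.] [ 0.521 -0.207  0.023]
big_plug_mid 0.75 [367. 308.] [0.529 0.366 0.035]
big_plug_mid 0.3 [391. 284.] [0.423 0.357 0.035]
coupling_mid 0.71 [232. 167.] [ 0.408 -0.357  0.032]
short_coupling_mid 0.72 [358. 259.] [0.405 0.238 0.02 ]
reducer_mid 0.57 [202. 175.] [ 0.523 -0.379  0.037]
reducer_mid 0.26 [325. 283.] [0.552 0.249 0.037]
elbow 0.76 [237. 306.] [0.756 0.135 0.   ]
tin 0.79 [176. 245.] [ 0.761 -0.165  0.   ]
jar 0.94 [267. 235.] [ 0.521 -0.02   0.   ]
top [ 0.37330867 -0.03974381  1.39599041] 52.39613625179169
plug_a_mid 0.52 [146. 231.] [0.421 0.351 0.032]
jar_mouth 0.6 [252. 196.] [ 0.517 -0.024  0.16 ]
lid_mid 0.84 [381. 264.] [ 0.282 -0.46   0.023]
lid_mid 0.69 [300. 164.] [ 0.644 -0.196  0.023]
lid_mid 0.59 [309. 232.] [ 0.4   -0.216  0.023]
lid_mid 0.59 [304. 201.] [ 0.51  -0.204  0.023]
coupling_mid 0.58 [353. 230.] [ 0.401 -0.369  0.032]

[... 390 characters left out ...]
8580048e+01, -1.23382107e+01]), 'qvel': array([ 0.05171122, -0.05238433,  0.0912007 ,  0.01169659,  0.06470975,
       -0.03324368]), 'joint_efforts': array([-1.24762621e-03, -4.48334455e+01, -2.31465822e+01, -2.26616075e-04,
        5.77321589e-04, -1.03281803e-05]), 'position': array([ 0.22817288, -0.50041444,  0.23133852]), 'tool_rot': array([[ 9.09860347e-01,  4.14914628e-01, -2.79578852e-06],
       [ 4.14914628e-01, -9.09860347e-01, -2.58325113e-05],
       [-1.32620639e-05,  2.23439641e-05, -1.00000000e+00]]), 'ft_force': array([ 0.19029596, -1.09592097, -0.10316   ]), 'wrist_torque': array([0.00082341, 0.00420454, 0.01457307]), 'gripper_force': 0.0, 'grip_width': 0.08584583267187822}
```

View pics/scene0.png

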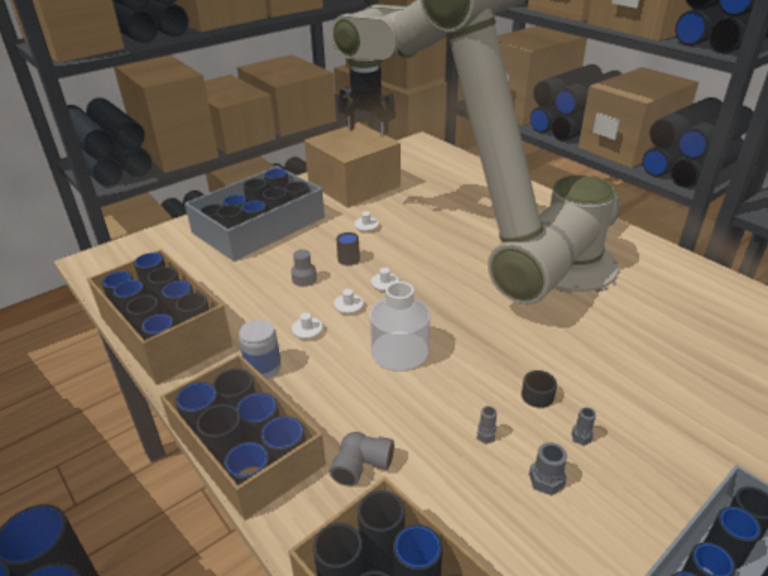

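View pics/top0.png

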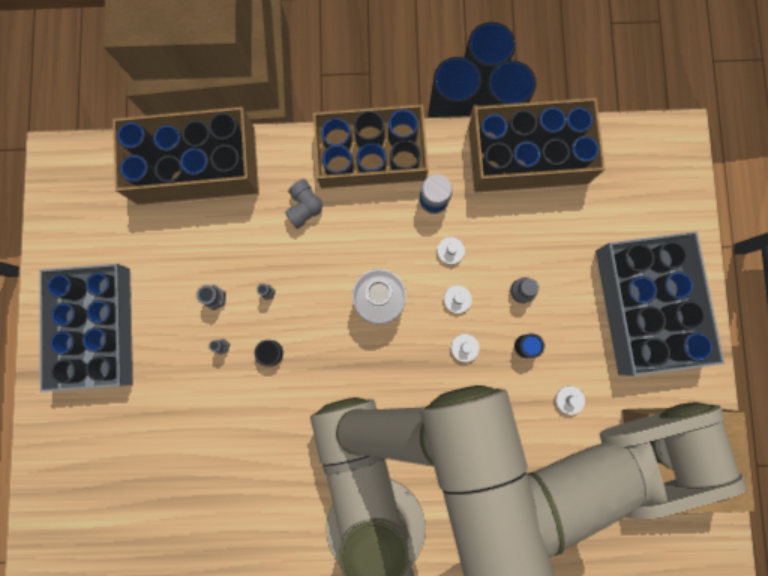

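The scene has four white lids. Their scene pixels at 1.5x are (366,222), (384,280), (348,301) and (307,326); top pixels at 1.5x are (569,401), (465,349), (457,299) and (450,251). The one at top (465,349), about (0.40,-0.22), is nearest the base at roughly 0.455 m, against 0.54 m or more for the rest. The small plugs are at top (219,346) and (265,291).

```bash
cat >> h.py <<'E'
def tri(obs):
    A=np.zeros((3,3));b=np.zeros(3)
    for p,px in obs:
        o,d=ray(p,px); d=d/np.linalg.norm(d); M=np.eye(3)-np.outer(d,d); A+=M; b+=M@o
    return np.linalg.solve(A,b)
def go(X):  # tool-frame shift in cm from measured TCP to X
    s=env.observe(); print("t",s["time_s"],"tcp",np.round(s["position"],4),"to",np.round(X,4),"shift cm",np.round(np.array(s["tool_rot"]).T@(np.array(X)-s["position"])*100,2))
E
python3 - <<'E'
from h import *
s=env.get_image("scene");t=env.get_image("top");w=env.get_image("wrist")
P=dict(A=((389,286),(146,231)),B=((325,283),(177,194)),jm=((267,193),(252,196)),lid1=((256,187),(309,232)),lid4=((244,148),(381,264)),lid2=((231,200),(304,201)),lid3=((206,216),(300,164)))
for n,(a,b) in P.items():
    X=tri([(s,a),(t,b)]); print(n,X.round(3),"r",np.hypot(X[0],X[1]).round(3))
S=env.observe(); R=np.array(S["tool_rot"]); 
print("wrist cam in tool",R.T@(-np.array(w["R"]).T@w["t"]-S["position"]),"axis",R.T@np.array(w["R"])[2],w["fov_y"])
c=np.hstack([cv2.resize(s["color"][130:240,180:300],(400,367)),cv2.resize(t["color"][150:280,280:410],(367,367))])
cv2.imwrite("pics/lids.png",c[:,:,::-1])
for n in("A",): 
  pass
go([.43,.33,.24])
E
```

```text
A [0.421 0.354 0.023] r 0.55
B [0.547 0.243 0.03 ] r 0.599
jm [ 0.518 -0.024  0.157] r 0.519
lid1 [ 0.402 -0.22   0.016] r 0.458
lid4 [ 0.28  -0.457  0.021] r 0.536
lid2 [ 0.514 -0.209  0.02 ] r 0.555
lid3 [ 0.637 -0.193  0.029] r 0.666
wrist cam in tool [ 0.06493254 -0.00032236 -0.14330753] axis [-2.60330461e-01  5.04992584e-04  9.65519444e-01] 65.42303894184693
t 1.25 tcp [ 0.2282 -0.5004  0.2313] to [0.43 0.33 0.24] shift cm [ 52.81 -67.18  -0.86]
```

View pics/lids.png

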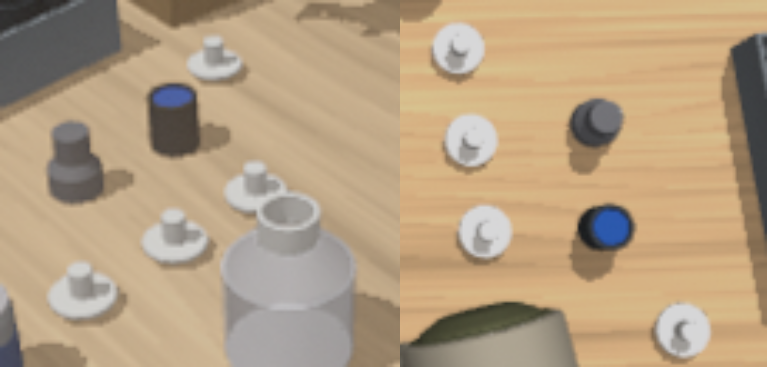

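The crop shows the four lids. The nearest one is at crop (485,232) in the right half, with the robot's shoulder just below it. I go to the first plug, B.

move_arm(
  plan=[
    [0, 0, 0, 15, -13.6, -0.9, 0.4],
    [0, 0, 0, 15, -13.6, -0.9, 0.4],
    [0, 0, 0, 15, -13.6, -0.9, 0.4],
    [0, 0, 0, 15, -13.6, -0.9, 0.4],
    [0, 0, 0, 15, -13.6, -0.9, 0.4],
  ],
  squeeze=40,
)

```text
time_s: 1.75
position: [0.3095, -0.3101, 0.241]
tool_rot: [[0.908, 0.419, 0.001], [0.419, -0.908, 0.0], [0.001, 0.0, -1.0]]
ft_force: [0.4, -0.2, -0.3]
grip_width: 0.0593
gripper_force: 0.0
```

move_arm(
  plan=[
    [0, 0, 0, 5, -4, 0, 0.4],
    [0, 0, 0, 15, -13.6, 0, 0.4],
    [0, 0, 0, 15, -13.6, 0, 0.4],
    [0, 0, 0, 15, -13.6, 0, 0.4],
    [0, 0, 0, 15, -13.6, 0, 0.4],
  ],
)

```text
time_s: 2.25
position: [0.3893, -0.1244, 0.2406]
tool_rot: [[0.907, 0.421, 0.001], [0.421, -0.907, 0.001], [0.001, -0.0, -1.0]]
ft_force: [-0.0, -0.1, 0.1]
grip_width: 0.0598
gripper_force: 0.0
```

move_arm(
  plan=[
    [0, 0, 0, 5, -4, 0, 0.4],
    [0, 0, 0, 15, -13.6, 0, 0.4],
    [0, 0, 0, 15, -13.6, 0, 0.4],
    [0, 0, 0, 15, -13.6, 0, 0.4],
    [0, 0, 0, 15, -13.6, 0, 0.4],
  ],
)

```text
time_s: 2.75
position: [0.4697, 0.0609, 0.2401]
tool_rot: [[0.908, 0.42, 0.001], [0.42, -0.908, 0.001], [0.001, -0.0, -1.0]]
ft_force: [0.6, -0.5, -0.3]
grip_width: 0.0597
gripper_force: 0.0
```

move_arm(
  plan=[
    [0, 0, 0, 14.8, -13.6, 0, 0.4],
    [0, 0, 0, 14.8, -13.6, 0, 0.4],
    [0, 0, 0, 14.8, -13.6, 0, 0.4],
    [0, 0, 0, 14.8, -13.6, 0, 0.4],
    [0, 0, 0, 14.8, -13.6, 0, 0.4],
  ],
)

```text
time_s: 3.25
position: [0.5482, 0.2455, 0.239]
tool_rot: [[0.909, 0.418, -0.0], [0.418, -0.909, 0.001], [-0.0, -0.001, -1.0]]
ft_force: [-0.0, -0.5, -0.3]
grip_width: 0.06
gripper_force: 0.0
```

```bash
python3 - <<'E'
from h import *
w=env.get_image("wrist"); save(w,"w1.png",1.2)
for d in env.tip_of("plug_a_mid",w): print(d["conf"],d["pixel"],atz(w,d["pixel"],.0325))
for d in env.outline_of("plug_a_mid",w): 
    print(d["conf"],d["bbox"])
X=atz(w,env.tip_of("plug_a_mid",w)[0]["pixel"],.0325)
go([X[0],X[1],.03])
E
```

```text
0.85 [135.7, 228.6] [0.41780322 0.35271143 0.0325    ]
0.62 [136.8, 226.6, 42.6, 38.8]
t 3.45 tcp [0.5468 0.2409 0.2403] to [0.4178 0.3527 0.03  ] shift cm [ -7.11 -15.52  21.03]
```

View pics/w1.png

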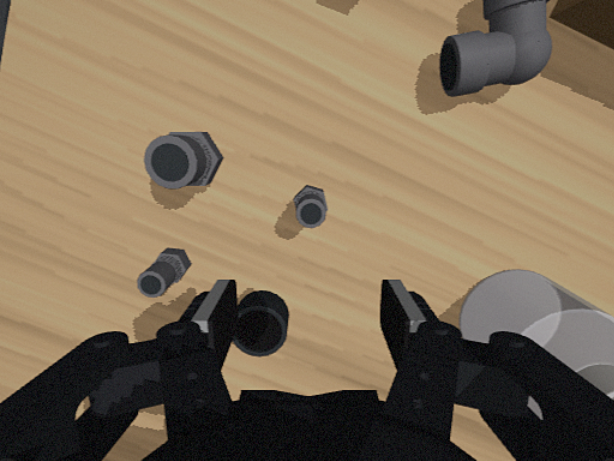

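The picture shows plug B with its spigot top at (311,211) and its head behind at (313,195). Plug A is at (152,284) top, the big plug at (172,160), and the jar on the right.

```bash
python3 - <<'E'
from h import *
w=env.get_image("wrist")
print("B top",atz(w,(311/1.2,211/1.2),.065),"A top",atz(w,(152/1.2,284/1.2),.065))
X=atz(w,(311/1.2,211/1.2),.065); go([X[0],X[1],.031])
E
```

```text
B top [0.54761462 0.23874377 0.065     ] A top [0.42014419 0.34768433 0.065     ]
t 3.5 tcp [0.5467 0.2409 0.2406] to [0.5476 0.2387 0.031 ] shift cm [-1.000e-02  2.300e-01  2.096e+01]
```

move_arm(
  plan=[
    [0, 0, 0, 0, 0.2, 4.5, 0.4],
    [0, 0, 0, 0, 0.2, 9.5, 0.4],
    [0, 0, 0, 0, 0.2, 14.5, 0.4],
    [0, 0, 0, 0, 0.2, 18.5, 0.4],
    [0, 0, 0, 0, 0.2, 20.8, 0.4],
  ],
)

```text
time_s: 4.0
position: [0.5462, 0.2389, 0.0297]
tool_rot: [[0.911, 0.413, -0.004], [0.413, -0.911, -0.001], [-0.004, -0.001, -1.0]]
ft_force: [0.2, -0.5, 0.2]
grip_width: 0.0601
gripper_force: 0.0
```

move_arm(
  plan=[
    [0, 0, 0, 0, 0, 0, 0.4],
    [0, 0, 0, 0, 0, 0, -0.7],
    [0, 0, 0, 0, 0, 0, -0.7],
    [0, 0, 0, 0, 0, 0, -0.7],
    [0, 0, 0, 0, 0, 0, -0.7],
  ],
  squeeze=40,
)

```text
time_s: 4.5
position: [0.5485, 0.2407, 0.0345]
tool_rot: [[0.91, 0.415, 0.004], [0.415, -0.91, 0.0], [0.004, 0.001, -1.0]]
ft_force: [-0.3, -1.3, 7.9]
grip_width: 0.0265
gripper_force: 39.3
```

move_arm(
  plan=[
    [0, 0, 0, 0, 0, -4, -0.7],
    [0, 0, 0, 0, 0, -9, -0.7],
    [0, 0, 0, 0, 0, -14, -0.7],
    [0, 0, 0, -1, 1.5, -18, -0.7],
    [0, 0, 0, -3, 5, -21.5, -0.7],
  ],
)

```text
time_s: 5.0
position: [0.5408, 0.1864, 0.2487]
tool_rot: [[0.909, 0.418, 0.004], [0.418, -0.909, 0.001], [0.004, 0.001, -1.0]]
ft_force: [0.1, -0.3, -0.3]
grip_width: 0.0267
gripper_force: 39.6
```

move_arm(
  plan=[
    [0, 0, 0, -2.5, 4.2, 0, -0.7],
    [0, 0, 0, -5, 8.5, 0, -0.7],
    [0, 0, 0, -7.5, 13, 0, -0.7],
    [0, 0, 0, -9.5, 16.3, 0, -0.7],
    [0, 0, 0, -10.5, 17.8, 0, -0.7],
  ],
)

```text
time_s: 5.5
position: [0.5188, -0.0231, 0.246]
tool_rot: [[0.911, 0.412, 0.001], [0.412, -0.911, -0.001], [0.001, 0.001, -1.0]]
ft_force: [0.8, 0.5, -0.9]
grip_width: 0.0266
gripper_force: 39.6
```

move_arm(
  plan=[
    [0, 0, 0, 0, 0, 0, -0.7],
    [0, 0, 0, 0, 0, 0, -0.7],
  ],
)

```text
time_s: 5.7
position: [0.5193, -0.0198, 0.2457]
tool_rot: [[0.91, 0.414, 0.001], [0.414, -0.91, 0.0], [0.001, 0.0, -1.0]]
ft_force: [-0.5, -0.1, -0.6]
grip_width: 0.0268
gripper_force: 39.6
```

```bash
python3 - <<'E'
from h import *
w=env.get_image("wrist"); save(w,"w2.png",1.2)
for d in env.tip_of("jar_mouth",w)+env.tip_of("jar",w): print(d["conf"],d["pixel"],atz(w,d["pixel"],.16))
for d in env.tip_of("plug_a_mid",w): print("plug",d["conf"],d["pixel"])
t=env.get_image("top"); s=env.get_image("scene")
go([.519,-.023,.25])
E
```

```text
0.72 [267.4, 200.0] [ 0.52150001 -0.02780808  0.16      ]
0.81 [261.5, 165.5] [ 0.54478021 -0.01192321  0.16      ]
t 6.0 tcp [ 0.5195 -0.0193  0.2451] to [ 0.519 -0.023  0.25 ] shift cm [-0.2   0.32 -0.49]
```

View pics/w2.png

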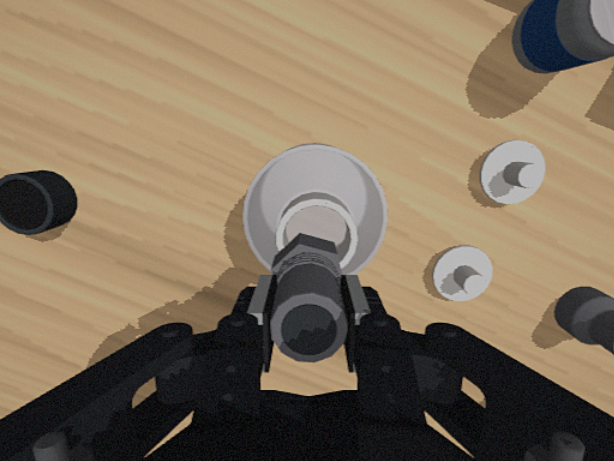

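The neck ring spans columns 276 to 357 with its top edge at row 193, and the jar body spans 243 to 387 with its top at 144. The plug hangs straight, its head at column 310.

```bash
python3 - <<'E'
from h import *
from scipy.optimize import least_squares
w=env.get_image("wrist"); a=np.linspace(0,2*np.pi,200)
def ext(c,r,z):
    q=np.array([proj(w,np.array([c[0]+r*np.cos(k),c[1]+r*np.sin(k),z])) for k in a])*1.2
    return np.array([q[:,0].min(),q[:,0].max(),q[:,1].min()])
for r,z,m in((.0275,.16,(276,357,193)),(.06,.1,(243,387,144))):
    s=least_squares(lambda c:ext(c,r,z)-m,[.52,-.02]); print(s.x,s.fun)
S=env.observe(); 
for b in(.032,.034): print("axis at head bottom px",proj(w,S["position"]+np.array([0,0,-b]))*1.2)
go([.519,-.024,.195])
E
```

```text
[ 0.52391579 -0.02294389] [-1.17267731  1.17202806  0.06916258]
[ 0.52102998 -0.02440908] [-0.91302671  0.9121354   0.08902442]
axis at head bottom px [309.06293985 266.28863345]
axis at head bottom px [309.05329974 264.95752258]
t 6.05 tcp [ 0.5195 -0.0194  0.2451] to [ 0.519 -0.024  0.195] shift cm [-0.23  0.4   5.01]
```

move_arm(
  plan=[
    [0, 0, 0, 0, 0.45, 2, -0.7],
    [0, 0, 0, 0, 0.45, 4, -0.7],
    [0, 0, 0, 0, 0.45, 4.5, -0.7],
    [0, 0, 0, 0, 0.45, 5, -0.7],
    [0, 0, 0, 0, 0.45, 5.5, -0.7],
  ],
)

```text
time_s: 6.55
position: [0.5217, -0.0241, 0.1905]
tool_rot: [[0.91, 0.415, 0.001], [0.415, -0.91, -0.0], [0.001, 0.001, -1.0]]
ft_force: [0.0, 0.7, 0.2]
grip_width: 0.027
gripper_force: 39.6
```

move_arm(
  plan=[
    [0, 0, 0, 0, 0, 0.5, -0.7],
    [0, 0, 0, 0, 0, 1, -0.7],
    [0, 0, 0, 0, 0, 1.3, -0.7],
    [0, 0, 0, 0, 0, 1.3, -0.7],
  ],
)

```text
time_s: 6.95
position: [0.5211, -0.0241, 0.1768]
tool_rot: [[0.91, 0.415, -0.001], [0.415, -0.91, 0.0], [-0.0, -0.0, -1.0]]
ft_force: [-0.6, -0.0, -0.7]
grip_width: 0.0272
gripper_force: 39.6
```

```bash
python3 - <<'E'
from h import *
s=env.get_image("scene"); t=env.get_image("top");w=env.get_image("wrist")
cv2.imwrite("pics/ins1.png",np.hstack([cv2.resize(s["color"][130:250,210:330],(390,390)),cv2.resize(w["color"][100:340,150:390],(390,390))])[:,:,::-1])
print(env.observe()["ft_force"])
E
```

```text
[-0.20033681 -0.20852895 -0.09511066]
```

View pics/ins1.png

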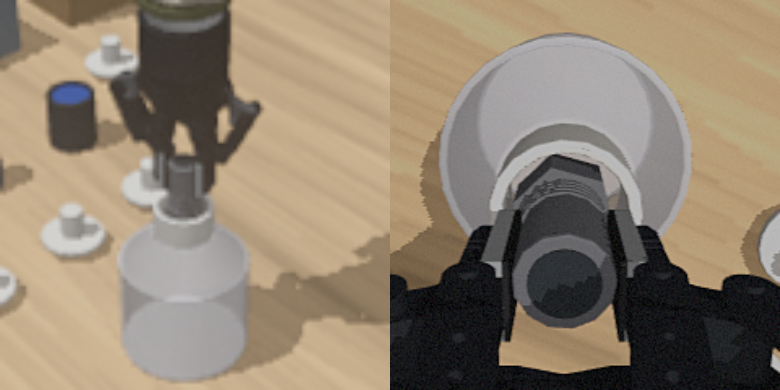

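The plug's head is inside the neck and there is no contact force, so I release it.

move_arm(
  plan=[
    [0, 0, 0, 0, 0, 0, 0.3],
    [0, 0, 0, 0, 0, 0, 0.3],
    [0, 0, 0, 0, 0, 0, 0.3],
    [0, 0, 0, 0, 0, -2, 0.3],
    [0, 0, 0, 0, 0, -6, 0.3],
  ],
)

```text
time_s: 7.6
position: [0.5202, -0.0239, 0.2356]
tool_rot: [[0.91, 0.415, -0.006], [0.415, -0.91, 0.002], [-0.005, -0.004, -1.0]]
ft_force: [-0.3, -0.6, 0.7]
grip_width: 0.0556
gripper_force: 0.0
```

move_arm(
  plan=[
    [0, 0, 0, 0.8, -4.8, 0, 0.4],
    [0, 0, 0, 1.6, -9.7, 0, 0.4],
    [0, 0, 0, 2.4, -14.6, 0, 0.4],
    [0, 0, 0, 3.2, -19.5, 0, 0.4],
    [0, 0, 0, 4, -24.4, 0, 0.4],
  ],
)

```text
time_s: 8.1
position: [0.4556, 0.2162, 0.2374]
tool_rot: [[0.91, 0.415, 0.001], [0.415, -0.91, 0.0], [0.001, 0.0, -1.0]]
ft_force: [-0.0, -0.2, 0.5]
grip_width: 0.0594
gripper_force: 0.0
```

move_arm(
  plan=[
    [0, 0, 0, 0.7, -4.7, 0, 0.4],
    [0, 0, 0, 1.2, -9, 0, 0.4],
    [0, 0, 0, 2.2, -13, 0, 0.4],
    [0, 0, 0, 2.2, -13.9, 0, 0.4],
    [0, 0, 0, 2.2, -13.9, 0, 0.4],
  ],
)

```text
time_s: 8.6
position: [0.4182, 0.3509, 0.2369]
tool_rot: [[0.909, 0.417, -0.0], [0.417, -0.909, -0.0], [-0.0, 0.0, -1.0]]
ft_force: [-0.8, -1.2, 0.2]
grip_width: 0.0601
gripper_force: 0.0
```

```bash
python3 - <<'E'
from h import *
w=env.get_image("wrist"); 
for d in env.tip_of("plug_a_mid",w): print(d["conf"],d["pixel"],atz(w,d["pixel"],.0325))
for d in env.outline_of("plug_a_mid",w): print(d["conf"],d["bbox"])
s=env.get_image("scene")
for d in env.tip_of("plug_a_mid",s)+env.tip_of("jar",s): print("s",d["conf"],d["pixel"],atz(s,d["pixel"],.0325))
cv2.imwrite("pics/a2.png",np.hstack([cv2.resize(s["color"][160:260,215:315],(360,360)),cv2.resize(w["color"],(440,330))[:, :] if 0 else cv2.copyMakeBorder(cv2.resize(w["color"],(440,330)),0,30,0,0,cv2.BORDER_CONSTANT)])[:,:,::-1])
go([.419,.350,.031])
E
```

```text
0.65 [257.2, 169.5] [0.41964276 0.35133128 0.0325    ]
0.89 [256.5, 168.1, 32.4, 37.0]
0.54 [505.4, 219.8, 13.1, 51.3]
s 0.86 [391.4, 283.7] [0.41877131 0.3568229  0.0325    ]
t 8.9 tcp [0.4193 0.349  0.2373] to [0.419 0.35  0.031] shift cm [ 1.000e-02 -1.100e-01  2.063e+01]
```

View pics/a2.png

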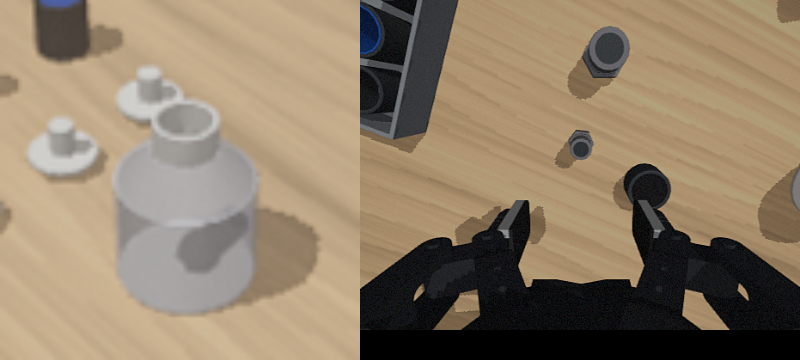

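The first plug lies inside the jar at crop (215,245), and plug A is straight below the gripper. I descend and grip it.

move_arm(
  plan=[
    [0, 0, 0, 0, -0.1, 4.5, 0.4],
    [0, 0, 0, 0, -0.1, 9.5, 0.4],
    [0, 0, 0, 0, -0.1, 14.5, 0.4],
    [0, 0, 0, 0, -0.1, 18.3, 0.4],
    [0, 0, 0, 0, -0.1, 20.4, 0.4],
  ],
)

```text
time_s: 9.4
position: [0.4176, 0.3495, 0.0302]
tool_rot: [[0.91, 0.414, -0.004], [0.414, -0.91, -0.002], [-0.004, 0.0, -1.0]]
ft_force: [-0.7, 0.0, 0.8]
grip_width: 0.0599
gripper_force: 0.0
```

move_arm(
  plan=[
    [0, 0, 0, 0, 0, 0, 0.4],
    [0, 0, 0, 0, 0, 0, -0.7],
    [0, 0, 0, 0, 0, 0, -0.7],
    [0, 0, 0, 0, 0, 0, -0.7],
    [0, 0, 0, 0, 0, 0, -0.7],
  ],
)

```text
time_s: 9.9
position: [0.4193, 0.3512, 0.0348]
tool_rot: [[0.91, 0.415, 0.003], [0.415, -0.91, 0.001], [0.003, 0.0, -1.0]]
ft_force: [-0.4, -1.1, 6.8]
grip_width: 0.0272
gripper_force: 39.3
```

move_arm(
  plan=[
    [0, 0, 0, 0, 0, -4, -0.7],
    [0, 0, 0, 0, 0, -9, -0.7],
    [0, 0, 0, 0, 0, -14, -0.7],
    [0, 0, 0, 0, 0, -18, -0.7],
    [0, 0, 0, 0, 0, -21.5, -0.7],
  ],
)

```text
time_s: 10.4
position: [0.4181, 0.3509, 0.2514]
tool_rot: [[0.91, 0.415, 0.003], [0.415, -0.91, 0.002], [0.003, -0.0, -1.0]]
ft_force: [1.0, -0.3, -1.3]
grip_width: 0.0271
gripper_force: 39.7
```

move_arm(
  plan=[
    [0, 0, 0, -0.8, 4.8, 0, -0.7],
    [0, 0, 0, -1.6, 9.7, 0, -0.7],
    [0, 0, 0, -2.4, 14.6, 0, -0.7],
    [0, 0, 0, -3.2, 19.5, 0, -0.7],
    [0, 0, 0, -4, 24.4, 0, -0.7],
  ],
)

```text
time_s: 10.9
position: [0.4831, 0.1105, 0.2489]
tool_rot: [[0.91, 0.415, 0.001], [0.415, -0.91, 0.0], [0.001, 0.001, -1.0]]
ft_force: [1.0, 0.8, -0.2]
grip_width: 0.0266
gripper_force: 39.8
```

```bash
python3 - <<'E'
from h import *
go([.5212,-.0238,.25])
E
```

```text
t 10.9 tcp [0.4831 0.1105 0.2489] to [ 0.5212 -0.0238  0.25  ] shift cm [-2.11 13.8  -0.1 ]
```

move_arm(
  plan=[
    [0, 0, 0, -0.7, 4.8, 0, -0.7],
    [0, 0, 0, -1.4, 9.6, 0, -0.7],
    [0, 0, 0, -2.1, 13.6, 0, -0.7],
    [0, 0, 0, -2.1, 13.6, 0, -0.7],
    [0, 0, 0, -2.1, 13.6, 0, -0.7],
  ],
)

```text
time_s: 11.4
position: [0.5204, -0.0206, 0.2484]
tool_rot: [[0.911, 0.413, 0.0], [0.413, -0.911, 0.0], [0.0, -0.0, -1.0]]
ft_force: [0.7, 0.1, -1.2]
grip_width: 0.0269
gripper_force: 39.8
```

```bash
python3 - <<'E'
from h import *
w=env.get_image("wrist"); env.get_image("scene")
for d in env.tip_of("jar_mouth",w): print(d["conf"],d["pixel"],atz(w,d["pixel"],.16))
env.get_image("scene")
go([.5212,-.0238,.177])
cv2.imwrite("pics/w3.png",w["color"][120:300,160:360,::-1].repeat(2,0).repeat(2,1))
E
```

```text
0.79 [262.8, 199.6] [ 0.52055436 -0.02551861  0.16      ]
0.73 [501.3, 271.3] [ 0.54706831 -0.23984339  0.16      ]
t 11.6 tcp [ 0.5203 -0.019   0.2484] to [ 0.5212 -0.0238  0.177 ] shift cm [-0.12  0.48  7.14]
```

View pics/w3.png

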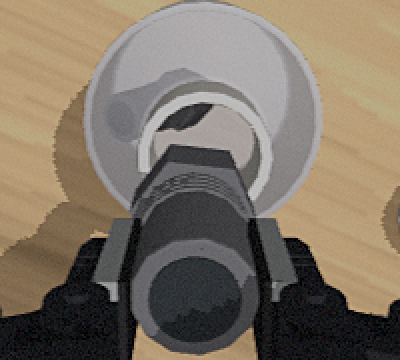

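The second plug is held straight over the neck, whose ring spans crop columns 138 to 272. The first plug shows inside on the left at about (150,100). I insert this one the same way.

move_arm(
  plan=[
    [0, 0, 0, -0.1, 0.5, 2, -0.7],
    [0, 0, 0, -0.1, 0.5, 4, -0.7],
    [0, 0, 0, -0.1, 0.5, 4.7, -0.7],
    [0, 0, 0, -0.1, 0.5, 5.3, -0.7],
    [0, 0, 0, -0.1, 0.5, 5.8, -0.7],
  ],
)

```text
time_s: 12.1
position: [0.5219, -0.0247, 0.1904]
tool_rot: [[0.91, 0.415, 0.001], [0.415, -0.91, -0.0], [0.001, 0.001, -1.0]]
ft_force: [-0.8, 0.3, -0.3]
grip_width: 0.0268
gripper_force: 39.8
```

move_arm(
  plan=[
    [0, 0, 0, 0, 0, 0.5, -0.7],
    [0, 0, 0, 0, 0, 1, -0.7],
    [0, 0, 0, 0, 0, 1.4, -0.7],
    [0, 0, 0, 0, 0, 1.4, -0.7],
  ],
)

```text
time_s: 12.5
position: [0.5215, -0.0251, 0.1757]
tool_rot: [[0.91, 0.415, -0.001], [0.415, -0.91, 0.0], [-0.001, -0.001, -1.0]]
ft_force: [0.2, 0.4, 0.1]
grip_width: 0.0268
gripper_force: 39.8
```

move_arm(
  plan=[
    [0, 0, 0, 0, 0, 0, 0.3],
    [0, 0, 0, 0, 0, 0, 0.3],
    [0, 0, 0, 0, 0, 0, 0.3],
    [0, 0, 0, 0, 0, -2, 0.3],
    [0, 0, 0, 0, 0, -6, 0.3],
  ],
)

```text
time_s: 13.0
position: [0.5206, -0.0248, 0.2347]
tool_rot: [[0.91, 0.415, -0.006], [0.415, -0.91, 0.002], [-0.005, -0.004, -1.0]]
ft_force: [0.2, -0.8, -0.2]
grip_width: 0.0553
gripper_force: 0.0
```

move_arm(
  plan=[
    [0, 0, 0, -4, 2.7, 0, 0.4],
    [0, 0, 0, -8, 5.3, 0, 0.4],
    [0, 0, 0, -12, 8, 0, 0.4],
    [0, 0, 0, -16, 10.6, 0, 0.4],
    [0, 0, 0, -18.9, 12.5, 0, 0.4],
  ],
)

```text
time_s: 13.5
position: [0.4001, -0.2191, 0.2364]
tool_rot: [[0.91, 0.414, 0.0], [0.414, -0.91, -0.001], [0.0, 0.001, -1.0]]
ft_force: [0.2, 0.6, -0.8]
grip_width: 0.0599
gripper_force: 0.0
```

move_arm(
  plan=[
    [0, 0, 0, 0, 0, 0, 0.4],
    [0, 0, 0, 0, 0, 0, 0.4],
  ],
)

```text
time_s: 13.7
position: [0.4014, -0.2176, 0.2362]
tool_rot: [[0.911, 0.413, 0.0], [0.413, -0.911, 0.0], [0.0, 0.0, -1.0]]
ft_force: [0.4, 0.4, 0.0]
grip_width: 0.0597
gripper_force: 0.0
```

```bash
python3 - <<'E'
from h import *
w=env.get_image("wrist"); s=env.get_image("scene")
for d in env.tip_of("lid_mid",w): print(d["conf"],d["pixel"],atz(w,d["pixel"],.023))
for d in env.outline_of("lid_mid",w): print(d["conf"],d["bbox"])
for d in env.tip_of("jar",s): print("s",d["conf"],d["pixel"],atz(s,d["pixel"],0))
cv2.imwrite("pics/l1.png",np.hstack([cv2.resize(s["color"][160:260,215:315],(384,384)),cv2.resize(w["color"][192:,100:400] if 0 else w["color"][:,128:],(384,384))])[:,:,::-1])
go([.402,-.218,.027])
E
```

```text
0.83 [262.0, 176.8] [ 0.39573956 -0.22681577  0.023     ]
0.75 [293.2, 76.8] [ 0.51364034 -0.21106024  0.023     ]
0.9 [260.2, 170.6, 49.6, 51.1]
0.88 [290.6, 79.9, 59.6, 57.2]
s 0.69 [264.5, 235.1] [ 0.52918862 -0.02498276  0.        ]
t 13.95 tcp [ 0.402  -0.2164  0.2361] to [ 0.402 -0.218  0.027] shift cm [-0.07  0.14 20.91]
```

View pics/l1.png

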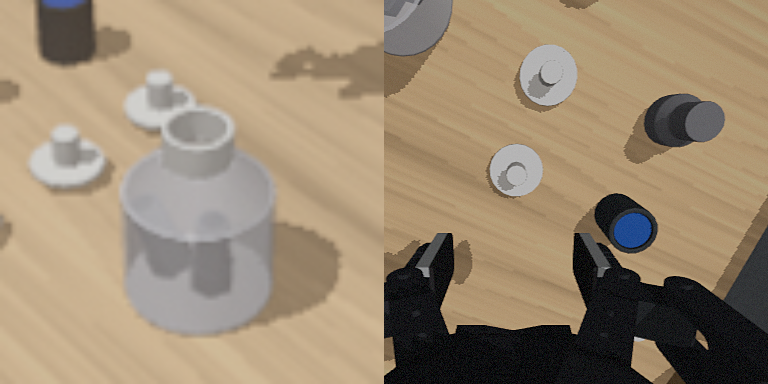

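Both plugs stand in the jar at crop (165,250) and (210,260). The target lid is at crop (516,170), with its knob under the gripper.

```bash
python3 - <<'E'
from h import *
w=env.get_image("wrist")
print(atz(w,(260,175),.046),atz(w,(260.2,171),.014))
g=w["color"][140:205,220:300].min(2); X=atz(w,(260,175),.046)
go([X[0],X[1],.023])
E
```

```text
[ 0.40149904 -0.22033702  0.046     ] [ 0.40048263 -0.2214468   0.014     ]
t 14.0 tcp [ 0.402  -0.2165  0.2361] to [ 0.4015 -0.2203  0.023 ] shift cm [-0.21  0.33 21.31]
```

move_arm(
  plan=[
    [0, 0, 0, -0.2, 0.4, 4.5, 0.2],
    [0, 0, 0, -0.2, 0.4, 9.5, 0.2],
    [0, 0, 0, -0.2, 0.4, 14.5, 0.2],
    [0, 0, 0, -0.2, 0.4, 18.5, 0.2],
    [0, 0, 0, -0.2, 0.4, 20, 0.2],
  ],
)

```text
time_s: 14.5
position: [0.4004, -0.2201, 0.033]
tool_rot: [[0.91, 0.416, -0.004], [0.416, -0.91, 0.004], [-0.002, -0.005, -1.0]]
ft_force: [-0.1, -0.2, -0.4]
grip_width: 0.0516
gripper_force: 0.0
```

move_arm(
  plan=[
    [0, 0, 0, 0, 0, 0.7, 0.2],
    [0, 0, 0, 0, 0, 1.2, 0.2],
    [0, 0, 0, 0, 0, 1.2, 0.2],
  ],
)

```text
time_s: 14.8
position: [0.4018, -0.2218, 0.0244]
tool_rot: [[0.91, 0.415, 0.001], [0.415, -0.91, -0.001], [0.0, 0.001, -1.0]]
ft_force: [1.3, 0.8, -0.9]
grip_width: 0.0513
gripper_force: 0.0
```

move_arm(
  plan=[
    [0, 0, 0, 0, 0, 0, -0.7],
    [0, 0, 0, 0, 0, 0, -0.7],
    [0, 0, 0, 0, 0, 0, -0.7],
    [0, 0, 0, 0, 0, 0, -0.7],
    [0, 0, 0, 0, 0, 0, -0.7],
  ],
  squeeze=30,
)

```text
time_s: 15.3
position: [0.4018, -0.222, 0.025]
tool_rot: [[0.91, 0.415, 0.001], [0.415, -0.91, -0.001], [0.001, 0.002, -1.0]]
ft_force: [-0.4, -0.2, 6.9]
grip_width: 0.0228
gripper_force: 29.3
```

move_arm(
  plan=[
    [0, 0, 0, 0, 0, -4, -0.7],
    [0, 0, 0, 0, 0, -9, -0.7],
    [0, 0, 0, 0, 0, -14, -0.7],
    [0, 0, 0, 0, 0, -19, -0.7],
    [0, 0, 0, 0, 0, -22, -0.7],
  ],
)

```text
time_s: 15.8
position: [0.4016, -0.2219, 0.2482]
tool_rot: [[0.91, 0.415, 0.004], [0.415, -0.91, -0.004], [0.002, 0.005, -1.0]]
ft_force: [-0.2, -1.4, -0.6]
grip_width: 0.0225
gripper_force: 29.9
```

move_arm(
  plan=[
    [0, 0, 0, 3.5, -2.4, 0, -0.7],
    [0, 0, 0, 7.5, -5.1, 0, -0.7],
    [0, 0, 0, 11.5, -7.9, 0, -0.7],
    [0, 0, 0, 15.5, -10.6, 0, -0.7],
    [0, 0, 0, 19.1, -13, 0, -0.7],
  ],
)

```text
time_s: 16.3
position: [0.5218, -0.022, 0.2444]
tool_rot: [[0.91, 0.415, 0.0], [0.415, -0.91, -0.0], [0.0, 0.0, -1.0]]
ft_force: [0.3, -1.1, -0.2]
grip_width: 0.0227
gripper_force: 29.9
```

move_arm(
  plan=[
    [0, 0, 0, 0, 0, 3, -0.7],
    [0, 0, 0, 0, 0, 3, -0.7],
    [0, 0, 0, 0, 0, 3, -0.7],
    [0, 0, 0, 0, 0, 3, -0.7],
  ],
)

```text
time_s: 16.7
position: [0.5214, -0.025, 0.2154]
tool_rot: [[0.91, 0.414, 0.002], [0.414, -0.91, -0.001], [0.001, 0.001, -1.0]]
ft_force: [-0.2, 0.6, -0.7]
grip_width: 0.0227
gripper_force: 29.9
```

```bash
python3 - <<'E'
from h import *
w=env.get_image("wrist"); s=env.get_image("scene")
for d in env.tip_of("lid_mid",s): print("lid",d["conf"],d["pixel"])
for d in env.tip_of("jar_mouth",s): print("jm",d["conf"],d["pixel"],atz(s,d["pixel"],.16))
S=env.observe()
print("exp lid px",proj(s,S["position"]+[0,0,-.002]),"mouth",proj(s,np.array([.5212,-.0242,.16])))
cv2.imwrite("pics/l2.png",np.hstack([cv2.resize(s["color"][140:240,215:315],(384,384)),cv2.resize(w["color"][90:290,156:356],(384,384))])[:,:,::-1])
go([.5212,-.0242,.175])
E
```

```text
lid 0.76 [268.3, 175.4]
lid 0.7 [204.7, 213.8]
lid 0.39 [244.4, 146.1]
jm 0.86 [265.1, 192.7] [ 0.52427404 -0.02673345  0.16      ]
exp lid px [266.26718693 177.42529721] mouth [266.49075481 192.68773237]
t 16.9 tcp [ 0.5213 -0.0248  0.2149] to [ 0.5212 -0.0242  0.175 ] shift cm [ 0.01 -0.06  3.99]
```

View pics/l2.png

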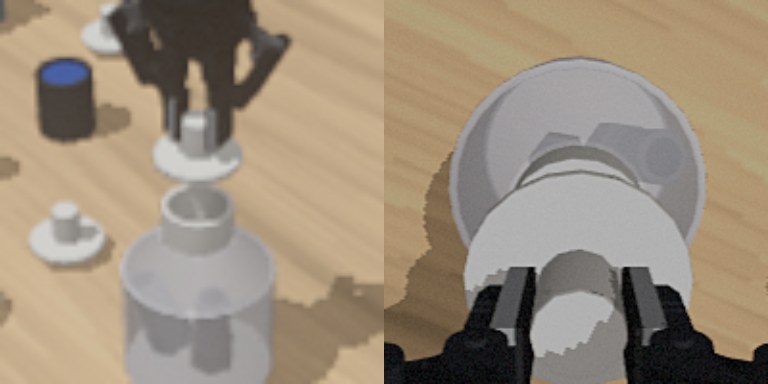

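The lid hangs square and is centred over the mouth in both views, with the flange centre at (578,·) and the jar centre at (577,·). I lower it.

move_arm(
  plan=[
    [0, 0, 0, 0, 0, 1.5, -0.7],
    [0, 0, 0, 0, 0, 2.2, -0.7],
    [0, 0, 0, 0, 0, 2.8, -0.7],
    [0, 0, 0, 0, 0, 3.3, -0.7],
    [0, 0, 0, 0, 0, 3.5, -0.7],
  ],
)

```text
time_s: 17.4
position: [0.5212, -0.0242, 0.1788]
tool_rot: [[0.91, 0.415, -0.0], [0.415, -0.91, 0.0], [-0.0, -0.0, -1.0]]
ft_force: [0.0, 0.1, -0.7]
grip_width: 0.0231
gripper_force: 29.9
```

move_arm(
  plan=[
    [0, 0, 0, 0, 0, 0.2, -0.7],
    [0, 0, 0, 0, 0, 0.4, -0.7],
    [0, 0, 0, 0, 0, 0.5, -0.7],
    [0, 0, 0, 0, 0, 0.5, -0.7],
  ],
)

```text
time_s: 17.8
position: [0.5214, -0.0241, 0.175]
tool_rot: [[0.91, 0.415, 0.001], [0.415, -0.91, -0.0], [0.001, 0.001, -1.0]]
ft_force: [-2.7, 1.1, 5.0]
grip_width: 0.0226
gripper_force: 30.4
```

Contact came at the expected height with 5 N. I release and retreat.

move_arm(
  plan=[
    [0, 0, 0, 0, 0, 0, -0.3],
    [0, 0, 0, 0, 0, 0, 0.1],
    [0, 0, 0, 0, 0, 0, 0.3],
    [0, 0, 0, 0, 0, 0, 0.3],
    [0, 0, 0, 0, 0, 0, 0.3],
  ],
)

```text
time_s: 18.3
position: [0.5213, -0.0242, 0.174]
tool_rot: [[0.91, 0.415, -0.0], [0.415, -0.91, 0.0], [-0.0, -0.0, -1.0]]
ft_force: [0.9, -0.1, -0.1]
grip_width: 0.0552
gripper_force: 0.0
```

move_arm(
  plan=[
    [0, 0, 0, 0, 0, -2, 0.3],
    [0, 0, 0, 0, 0, -6, 0.3],
    [0, 0, 0, 0, 0, -10, 0.3],
    [0, 0, 0, 0, 0, -12, 0.3],
    [0, 0, 0, 0, 0, -12, 0.3],
  ],
)

```text
time_s: 18.8
position: [0.5221, -0.0244, 0.297]
tool_rot: [[0.91, 0.415, 0.006], [0.415, -0.91, -0.002], [0.005, 0.004, -1.0]]
ft_force: [-0.8, -0.6, 0.1]
grip_width: 0.0552
gripper_force: 0.0
```

```bash
python3 - <<'E'
from h import *
w=env.get_image("wrist"); s=env.get_image("scene"); t=env.get_image("top")
for p,n in((s,"s"),(w,"w")):
    for d in env.tip_of("lid_mid",p)[:1]: print(n,"lid",d["conf"],d["pixel"],atz(p,d["pixel"],.173))
print("exp",proj(s,np.array([.5212,-.0242,.173])),proj(w,np.array([.5212,-.0242,.173])),env.observe()["time_s"])
cv2.imwrite("pics/l3.png",np.hstack([cv2.resize(s["color"][150:250,215:315],(384,384)),cv2.resize(w["color"][60:260,156:356],(384,384))])[:,:,::-1])
E
```

```text
s lid 0.75 [227.6, 199.9] [ 0.63553003 -0.05483525  0.173     ]
w lid 0.7 [252.6, 189.3] [ 0.51903217 -0.02168983  0.173     ]
exp [266.47728975 189.02809839] [256.05265545 188.31414202] 19.05
```

View pics/l3.png

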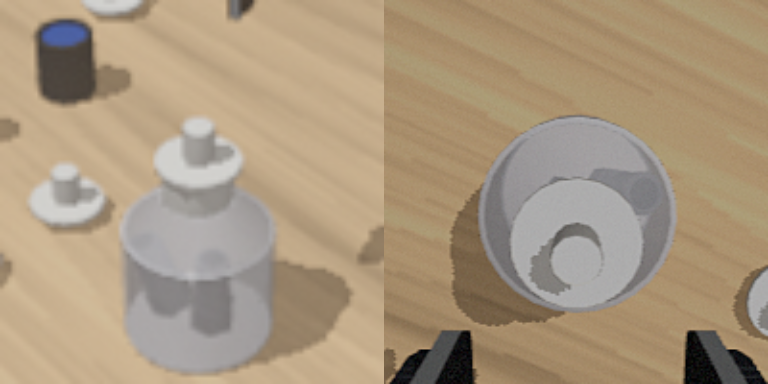

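The lid sits flat and centred on the rim (knob at crop (199,140), flange level), and both plugs are inside. The robot is clear, so I hand in the job.

```bash
python3 -c "
from rig import env
print(env.close_job())"
```

```text
the job is handed in; nothing more can be done
None
```

Both small plugs are in the jar, dropped in one after the other. The lid nearest the base sits flat and centred on the rim, and the job was handed in at about 19 s; the interface gave no verdict.

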